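Set the lens of the upward-looking inspection camera and lock it

ROBOT

A 6-joint arm with a two-finger parallel gripper is mounted at the origin on the work surface. World frame = base frame: x ahead of the robot, y to its left, z up, the work surface at z = 0. Lengths are in m, angles in degrees, forces in N, time in s.
With the tool pointing down it reaches from about 0.225 to 0.875 m from the base axis. Payload 3.4 kg.
Tool frame: the origin (TCP) lies at the very end of the fingers, on their centre line; the grasp point (between the pads) lies 19 mm behind it (grip_depth is the distance from the TCP to the grasp point, in m); x points along the fingers, y is the direction in which the jaws open and shut, and the axes are right-handed (so a half turn about x gives the same grasp; the last joint's range is limited). The gripper opens to 85 mm and grips with 20 to 120 N. Pads are 22 mm wide; open, the fingers measure 114 mm over their backs; the gripper's body (76 mm by 85 mm) begins 54 mm behind the grasp point. The pads swing forward as they close: fully open they stand 13 mm farther back than shut.
Start: joints at [-75.688, 15.808, 86.224, -0, 77.962, -6.933], TCP at [0.208, -0.536, 0.231] pointing down, gripper open.
Joint ranges: [-165.64, 165.64], [-43.16, 119.46], [12.63, 154.43], [-67.54, 247.53], [6.08, 155.33], [-154.97, 154.97]. Speed limits (degrees/s): [147.25, 147.25, 180, 180, 180, 180].

INTERFACE

Orientations are given as a 3x3 rotation matrix whose columns are the frame's x, y, z axes.
In Python, from plant import move_to, move_linear, movej, release, close_gripper, wait, ik, get_state, camera, MotionError, close_job, boxes_of, regions_of, grip_depth gives the robot as it stands. The module is installed in compiled form; this text tells all that it offers. Calls block until the motion is done:
- move_to(position, orientation): joint-space move of the TCP to a pose.
- move_linear(position, attitude=None, speed=0.15, f_stop=None): straight line of the TCP; attitude=None keeps the orientation; speed is the mean speed in m/s. With f_stop (N) it stops when the force on the tool has changed by that much, and returns True; else False.
- movej(angles): joint-space move.
- release() and close_gripper(): open the fingers fully, or close them until they stop; the grip force is fixed at half the most.
- wait(seconds).
- ik(position, orientation): joint angles nearest the present ones, or None.
- get_state(): the state.
- camera(name): name is "scene" or "top"; returns a dict with "color" (384x512x3 uint8, red, green, blue), "camera_matrix" (3x3 intrinsics, pixels), "k1" (the pictures are not rectified: a ray, as slopes to the right and down, at radius r is drawn at 1 + k1 r^2 times it, then the intrinsics apply), "position" and "rotation" of the camera in the world. Camera axes: x right, y down, z forward; pixel columns grow to the right and rows downward; lengths in m; the calibration is good to about 2 mm. A picture is of the moment at which its call begins. There is no depth.
A pose or a line that the arm cannot do raises MotionError and nothing moves.
- close_job(): hands the job in, once; it reports no verdict.
Trained networks look in the newest picture that a camera, given by its name, has taken for a name from the list of things; names that differ only in an ending like _2 or _b are one class to them, and where a whole thing is asked for, a point or a joint stands for the part that bears it (a point fixed in the world has none). Each returns a list of dicts, best first, with "conf" (0 to 1); they miss things now and then, are a little off and sometimes report something else, mostly with a low value. They report only what shows in the picture. A call takes as long as a camera call. They do not tell look-alikes from the thing itself.
- boxes_of(camera, name): "bbox" ([left, top, right, bottom] in pixels, round what is visible of it).
- regions_of(camera, name): "mask" (384x512 bool, what is visible of it) and "bbox" ([left, top, right, bottom] in pixels, round what is visible of it).
The state is a dict: "t": time; "qpos": joint angles; "joint_vel": joint speeds; "joint_efforts": joint torques, N m; "tool_pos": TCP position; "tool_rot": TCP orientation; "wrist_force": force on the tool from outside, world axes, zero at the start; "moment": the same for the moment, N m; "gripper_width": finger opening in m.
Only numpy, scipy, OpenCV 4.12 (cv2) and the standard library are available. Lean on these libraries where they do the work, as an engineer would, in place of code of your own. Each camera call takes 0.05 s, during which the arm holds its last target. There are 200 camera calls.

TASK

Set the focus of the upward-looking inspection camera: turn its lens clockwise (seen from above) until the white line on the lens points at the long white line on the stand's top plate. That is more than one twist of the hand, so expect to let go of the lens and take hold of it again. Then, keeping that setting, turn the wide lock ring under the lens clockwise until it is tight against its stop, let go, and leave the other things on the bench where they are.

Things in the scene. Friction and masses are not known exactly. Their poses are not given: they have to be found in the camera images.
- lens (a joint): Turn of the lens in rad about its vertical axis: 0 when its white line points at the long index line, growing counter-clockwise seen from above. Starts at 2.0 to 2.9; turn it clockwise (the value falls) to 0; it runs on past 0 to an end stop at -0.8. It turns stiffly (about 0.06 N m), stays where it is left, does not rise or sink, and is not moved by the ring.
- lock_ring (a joint): Turn of the lock ring in rad: 0 when tight against its stop, growing counter-clockwise (looser) seen from above, at most 1.8. It starts loose at 0.8 to 1.4; tighten it clockwise (the value falls) to 0, where it stops dead. It turns stiffly (about 0.08 N m) and stays where it is left.
- lens_grip (a point): Point on the upright lens axis at the height to grip, 23 mm above the top of the lock ring, 11 mm below the lens's front edge. Black grooved round barrel, 42 mm across, 34 mm high above the ring (lowest 6 mm a 38 mm neck), dark glass facing up, a white line down its side and across its front rim (at this frame's -x; it turns with the lens). Grip its sides at any yaw, fingertips above the ring.
- ring_grip (a point): Centre of the lock ring, half-way up, on the same axis, 31 mm below lens_grip. Round bare-metal grooved ring, 62 mm across, 16 mm high, under the lens and 10 mm wider than it all round. Grip it at any yaw: from above the fingers pass down either side of the lens, whose front is 42 mm above this point; the top plate is 28 mm below it. The frame turns with the ring.
- index_line (a point): Middle of the long index line: white, 26 mm long, 3 mm wide, on the stand's black top plate, pointing at the lens axis (49 mm from it); five shorter, thinner scale lines lie at 15 degree steps on each side of it. The frame is the stand's: its -x axis points from the lens axis out along the line; z up; 98 mm above the bench.
- station: Camera stand, fixed to the bench, in a different place and yaw each time. Origin on the lens axis at bench height. Base plate and black top plate (top 98 mm up), 150 x 130 mm, on four posts; camera body under the top plate, lens standing up out of its middle, 168 mm high in all. A low bar light (6 mm above the plate) lies along each 150 mm edge, 59 mm from the lens axis.
- spare_lens: Bystander: a loose spare lens, smaller (34 mm across, 44 mm high), standing on the bench beside the stand. Leave it alone. Origin under its centre.
- lens_cap: Bystander: black lens cap, 46 mm across, 9 mm high, on the bench beside the stand. Origin under its centre.
- screwdriver: Bystander: screwdriver 170 mm long lying on the bench behind the stand.
- ssd: Bystander: flat 2.5-inch drive, 100 x 70 x 7 mm, on the bench to the right.
- cup: Bystander: white mug, 76 mm across, 85 mm high, on the bench to the left.
- cooler: Bystander: processor cooler with fan, 76 x 110 mm and 121 mm high, on the bench to the left.
- multimeter: Bystander: multimeter lying on its back, 180 x 85 x 50 mm, on the bench to the right.
Not all that is in view belongs to the job. Leave any brown or orange look-alike of the station alone.

How it is judged:
By the outcome, as a careful person would: the job done as asked, in the order asked, and still so for the second after the job is handed in, with the robot touching nothing.
It also fails if it takes over 58 s, if anything falls off the work surface, if the arm or the gripper's body presses on something with over 40 N, if the wrist force passes 120 N, or if a joint passes its speed limit or range.

## Working session

There is one attempt and no reset: what is moved stays moved. The work goes in short steps, each a Python script; the robot and the scene stay as the last script left them, time stands still between calls to the robot, and variables do not carry over. Pictures are saved under pics/ and viewed, about 8 in all and at most 12, crops included, and the job is handed in when it is done.

```bash
mkdir -p pics
cat > h.py <<'E'
from plant import *
import numpy as np, cv2
def ray(c,u,v):
    K=np.array(c["camera_matrix"]);d=(np.array([u,v])-K[:2,2])/[K[0,0],K[1,1]]
    s=d.copy()
    for _ in range(20): s=d/(1+c["k1"]*(s@s))
    return np.array(c["rotation"])@np.array([s[0],s[1],1.])
def at(c,u,v,z):
    r=ray(c,u,v);p=np.array(c["position"]);return p+r*(z-p[2])/r[2]
def px(c,P):
    q=np.array(c["rotation"]).T@(np.array(P)-c["position"]);s=q[:2]/q[2];s=s*(1+c["k1"]*(s@s))
    K=np.array(c["camera_matrix"]);return s*[K[0,0],K[1,1]]+K[:2,2]
def save(c,n,box=None,f=1):
    im=c["color"][:,:,::-1]
    if box: im=im[box[1]:box[3],box[0]:box[2]]
    cv2.imwrite("pics/"+n,cv2.resize(im,None,fx=f,fy=f,interpolation=cv2.INTER_CUBIC))
E
python3 - <<'E'
from h import *
for n in("scene","top"):
    c=camera(n);save(c,n+"0.png",f=1.5)
    print(n,c["position"],np.round(c["rotation"],3).tolist(),c["camera_matrix"],c["k1"])
    for k in("station","lens","lock_ring","spare_lens"):
        print(k,[(np.round(b["bbox"]).tolist(),round(b["conf"],2)) for b in boxes_of(n,k)])
print(get_state())
E
```

```text
scene [ 1.10866533 -0.31342677  1.21758002] [[0.46, 0.768, -0.445], [0.888, -0.395, 0.236], [0.006, -0.504, -0.864]] [[456.512711     0.         249.90446234]
 [  0.         456.512711   196.11571949]
 [  0.           0.           1.        ]] -0.04128900979686973
station [([240.0, 94.0, 298.0, 160.0], 0.72), ([141.0, 137.0, 208.0, 204.0], 0.7), ([222.0, 160.0, 290.0, 223.0], 0.65), ([304.0, 158.0, 371.0, 226.0], 0.65)]
lens [([334.0, 161.0, 354.0, 181.0], 0.67), ([261.0, 99.0, 277.0, 114.0], 0.63), ([223.0, 159.0, 288.0, 230.0], 0.63), ([165.0, 144.0, 179.0, 162.0], 0.52), ([253.0, 165.0, 265.0, 185.0], 0.49), ([246.0, 174.0, 273.0, 194.0], 0.31)]
lock_ring [([257.0, 107.0, 274.0, 122.0], 0.57), ([328.0, 168.0, 354.0, 187.0], 0.53), ([249.0, 173.0, 270.0, 188.0], 0.52), ([166.0, 153.0, 186.0, 167.0], 0.46)]
spare_lens [([275.0, 168.0, 290.0, 182.0], 0.45)]
top [0.25048797 0.00435065 1.46130967] [[0.047, -0.977, 0.206], [-0.999, -0.047, 0.003], [0.007, -0.206, -0.979]] [[442.50550381   0.         256.7307377 ]
 [  0.         442.50550381 188.6562953 ]
 [  0.           0.           1.
[... 693 characters left out ...]
3,
        7.79613908e+01, -6.93279182e+00]), 'joint_vel': array([-0.00283026, -0.00345114, -0.15661977,  0.00966815, -0.02252808,
       -0.02972078]), 'joint_efforts': array([-5.63582471e-04, -4.16258848e+01, -2.45876259e+01, -3.20643812e-04,
        1.32998430e-03,  2.30097285e-06]), 'tool_pos': array([ 0.20833782, -0.5359546 ,  0.23128406]), 'tool_rot': array([[-2.56436012e-05,  3.62350632e-01, -9.32041855e-01],
       [-2.87470028e-05, -9.32041855e-01, -3.62350632e-01],
       [-9.99999999e-01,  1.75014347e-05,  3.43174043e-05]]), 'wrist_force': array([ 0.01946291,  0.86911329, -1.56499378]), 'moment': array([-0.0096055 , -0.05437654, -0.02876803]), 'gripper_width': 0.08551349097672806}
```

View pics/top0.png

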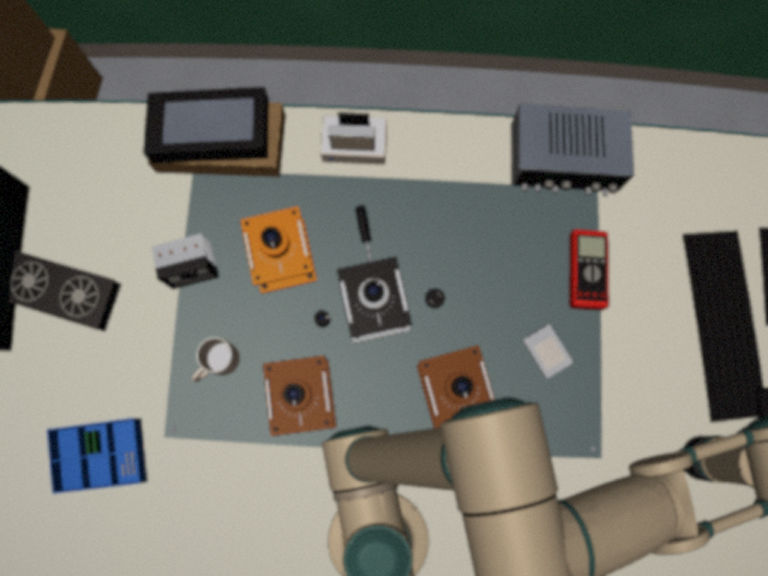

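View pics/scene0.png

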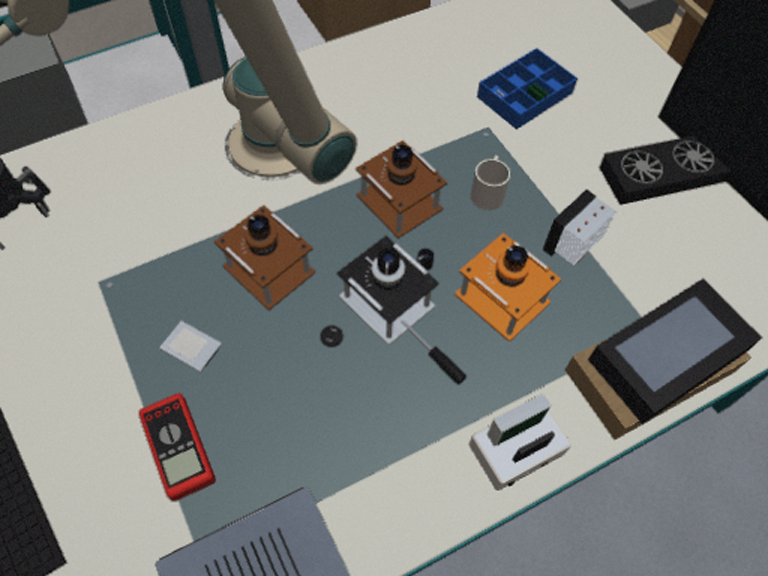

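The real station is the black one: top (249,195), scene (258,180). The look-alikes in the top picture are orange at (180,158) and brown at (197,263) and (307,258). In the top view the index line seems to point toward the robot. Next is a close crop.

Run:
```python
from h import *
ims=[]
for n,b,nm in(("top",(216,165,281,230),"t"),("scene",(222,150,297,225),"s")):
    cs=[camera(n) for _ in range(4)];c=dict(cs[0]);c["color"]=np.mean([x["color"] for x in cs],0).astype(np.uint8)
    np.save(nm+".npy",c,allow_pickle=True)
    im=c["color"][b[1]:b[3],b[0]:b[2],::-1];im=cv2.resize(im,(400,400),interpolation=cv2.INTER_CUBIC)
    ims.append(cv2.convertScaleAbs(im,alpha=1.3))
    for k in("lens","lock_ring","station"):
        for r in regions_of(n,k):
            bb=r["bbox"];m=r["mask"];cx,cy=(bb[0]+bb[2])/2,(bb[1]+bb[3])/2
            if b[0]<cx<b[2] and b[1]<cy<b[3]:
                v,u=np.nonzero(m);z={"lens":.155,"lock_ring":.13,"station":.09}[k]
                print(n,k,round(r["conf"],2),np.round(bb),u.mean(),v.mean(),at(c,u.mean(),v.mean(),z))
cv2.imwrite("pics/crop1.png",np.hstack(ims))
```

```text
top lens 0.75 [244. 186. 257. 199.] 248.37654320987653 193.06172839506172 [0.51044649 0.03318041 0.155     ]
top station 0.57 [226. 173. 273. 227.] 248.96260786193673 199.2339405560882 [0.50366328 0.03176489 0.09      ]
scene lens 0.55 [255. 165. 267. 185.] 258.1455399061033 174.34741784037558 [0.50920091 0.02989053 0.155     ]
scene lock_ring 0.61 [245. 174. 270. 191.] 257.46206896551723 183.50344827586207 [0.52124845 0.02194053 0.13      ]
scene station 0.61 [224. 159. 290. 224.] 257.6022646850672 192.90799716914367 [0.5279311  0.01976895 0.09      ]
```

View pics/crop1.png

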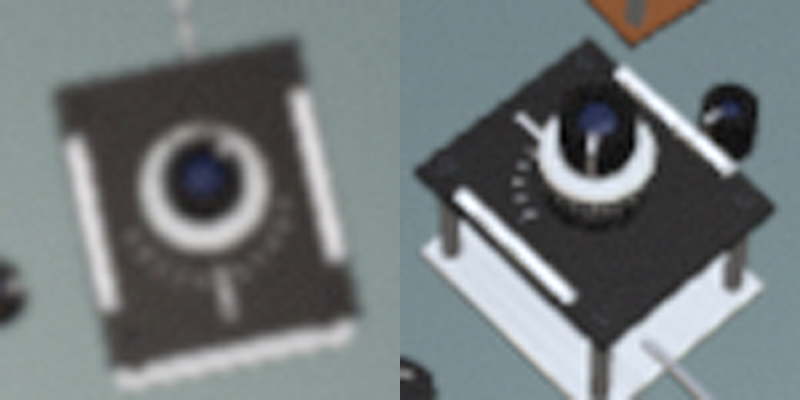

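Run:
```python
from h import *
from scipy.optimize import least_squares
T=np.load("t.npy",allow_pickle=True).item();S=np.load("s.npy",allow_pickle=True).item()
t=lambda u,v:(216+u*.1625-.4,165+v*.1625-.4);s=lambda u,v:(222+u*.1875-.4,150+v*.1875-.4)
ct=[t(*p) for p in((300,40),(55,90),(112,370),(355,316))]   # far-right, far-left, near-left, near-right
cs=[s(*p) for p in((375,208),(200,348),(15,172),(190,40))]
print([at(T,*p,.098).round(3) for p in ct],[at(S,*p,.098).round(3) for p in cs])
for nm,A in(("top",[(T,ct)]),("scene",[(S,cs)]),("both",[(T,ct),(S,cs)])):
    best=None
    for perm in ([(.075,-.065),(.075,.065),(-.075,.065),(-.075,-.065)],[(.075,.065),(-.075,.065),(-.075,-.065),(.075,-.065)]):
        def f(q):
            a=q[2];R=np.array([[np.cos(a),-np.sin(a)],[np.sin(a),np.cos(a)]]);o=[]
            for c,p in A:
                P=perm if c is T else None
                P=P or PS
                for l,m in zip(P,p): o+=list(px(c,[*(q[:2]+R@l),.098])-m)
            return o
        for k in range(4):
            PS=perm[k:]+perm[:k]
            for a0 in(0,):
                r=least_squares(f,[.51,.03,a0])
                if best is None or r.cost<best[0]: best=(r.cost,r.x,k)
    print(nm,best[0],best[1][:2],np.degrees(best[1][2]))
q=best[1]
print("index dir top", (at(T,*t(235,320),.098)-at(T,*t(218,268),.098))[:2], "tip to axis")
print([at(T,*t(*p),.098)[:2].round(4) for p in((218,268),(235,320))])
print("ring centre top", at(T,*t(205,188),.134), "lens front centre",at(T,*t(204,176),.168))
print("white mark",at(T,*t(222,150),.168)-at(T,*t(204,176),.168))
print("scene white line top",at(S,*s(193,128),.168),"bot",at(S,*s(191,170),.14))
print("proj axis: top .168",px(T,[*q[:2],.168]),"scene .168",px(S,[*q[:2],.168]), s(197,118))
```

```text
[array([ 0.595, -0.013,  0.098]), array([0.563, 0.112, 0.098]), array([0.42 , 0.074, 0.098]), array([ 0.453, -0.047,  0.098])] [array([0.564, 0.112, 0.098]), array([ 0.597, -0.012,  0.098]), array([ 0.455, -0.051,  0.098]), array([0.421, 0.075, 0.098])]
top 1.1110338925901315 [0.50773365 0.03184335] 14.474957705359907
scene 3227.8293831686906 [0.50455346 0.03516482] -113.98208937540461
both 3389.2739031929646 [0.50533773 0.03303021] 13.7017436876742
index dir top [-0.02616902 -0.00989143] tip to axis
[array([0.4742, 0.0238]), array([0.4481, 0.0139])]
ring centre top [0.50820594 0.03167804 0.134     ] lens front centre [0.50749353 0.03176057 0.168     ]
white mark [ 0.01326915 -0.00807295  0.        ]
scene white line top [0.51392938 0.02595998 0.168     ] bot [0.5207071  0.02184388 0.14      ]
proj axis: top .168 [248.28776916 193.88867133] scene .168 [258.59664299 170.289184  ] (258.5375, 171.725)
```

Both views agree on the axis, about (0.508, 0.0315), and a stand yaw of about 14.6°. The index line points at about 195° and the white line at about −33°, so the lens is about 2.3 rad from 0. That is within the stated range. A turn of q6 rotates the hand about the lens axis, so I'll go and grip.

```bash
cat >> h.py <<'E'
C=np.array([.5083,.0315])
def R(psi):
    c,s=np.cos(psi),np.sin(psi);return np.array([[0,c,s],[0,s,-c],[-1,0,0.]])
def rep(l=""):
    s=get_state();y=s["tool_rot"][:,1]
    print(l,"t%.2f"%s["t"],"pos",s["tool_pos"].round(4),"yaw %.1f"%np.degrees(np.arctan2(y[1],y[0])),"q6 %.1f"%s["qpos"][5],"F",s["wrist_force"].round(1),"Fy %.1f"%(s["wrist_force"]@y),"M",s["moment"].round(2),"w %.4f"%s["gripper_width"]);return s
def pose_q6(p,q6):
    """pose at p, tool down, with last joint close to q6 (deg)"""
    best=None
    for d in range(-180,180,5):
        q=ik(p,R(np.radians(d)))
        if q is not None and (best is None or abs(q[5]-q6)<best[0]): best=(abs(q[5]-q6),np.radians(d),q)
    return best[1],np.array(best[2])
E
python3 - <<'E'
from h import *
rep()
p=get_state()["tool_pos"]
move_linear([p[0],p[1],.27],speed=.3)
psi,q=pose_q6([*C,.27],-75);print(np.degrees(psi),q)
movej(q);rep("above")
move_linear([*C,.138],speed=.12,f_stop=8);rep("down")
close_gripper();rep("closed")
E
```

```text
t1.20 pos [ 0.2084 -0.536   0.2313] yaw -68.8 q6 -6.9 F [ 1.1 -0.1 -1.1] Fy 0.5 M [-0.01  0.01  0.06] w 0.0858
70.0 [-4.28602929e+00  8.92586668e+00  8.99111632e+01 -2.54444375e-14
  8.11629701e+01 -7.42860293e+01]
above t3.77 pos [0.5085 0.0307 0.2699] yaw 69.9 q6 -74.3 F [ 0.4 -1.   0.3] Fy -0.8 M [-0.06  0.06 -0.05] w 0.0853
down t5.02 pos [0.5089 0.0314 0.1387] yaw 70.0 q6 -74.3 F [-0.4 -0.2 -0.1] Fy -0.4 M [-0.03 -0.02  0.03] w 0.0853
closed t5.50 pos [0.5094 0.0334 0.1392] yaw 69.9 q6 -74.3 F [0.8 5.6 4.9] Fy 5.6 M [ 0.89 -0.02  0.05] w 0.0406
```

Run:
```python
from h import *
s=get_state();n=s["tool_rot"][:,1]
move_linear(np.array([*C,.1385])+.003*n*np.sign(n[1]),speed=.05);s=rep("recentred")
q=np.array(s["qpos"])
for d in(20,45,70,90):
    g=q.copy();g[5]+=d;movej(g);rep(d)
```

```text
recentred t5.75 pos [0.5094 0.0335 0.1392] yaw 70.0 q6 -74.0 F [-1.2 -3.9  5.4] Fy -4.0 M [-0.16  0.19 -0.01] w 0.0407
20 t6.17 pos [0.5093 0.0332 0.1392] yaw 50.2 q6 -54.1 F [-1.2 -1.9  0.4] Fy -2.2 M [ 0.   -0.1  -0.06] w 0.0403
45 t6.67 pos [0.5091 0.033  0.1392] yaw 25.2 q6 -29.1 F [-2.6 -4.1  2.4] Fy -4.1 M [-0.34  0.01 -0.02] w 0.0403
70 t7.17 pos [0.5088 0.0329 0.1392] yaw 0.3 q6 -4.1 F [-3.  -4.4  3.8] Fy -3.0 M [-0.52  0.15 -0.06] w 0.0407
90 t7.60 pos [0.5085 0.0329 0.1392] yaw -19.7 q6 15.9 F [-4.2 -4.5  3.5] Fy -2.4 M [-0.59  0.3  -0.05] w 0.0406
```

```bash
cat >> h.py <<'E'
def away():
    p=get_state()["tool_pos"];move_linear([p[0],p[1],.24],speed=.2)
    q=np.array(get_state()["qpos"]);q[0]-=50;movej(q)
def look(nm,box=(222,150,297,225),bt=(216,165,281,230)):
    ims=[]
    for n,b in(("top",bt),("scene",box)):
        cs=[camera(n) for _ in range(6)];c=dict(cs[0]);c["color"]=np.mean([x["color"] for x in cs],0).astype(np.uint8)
        np.save(n+".npy",c,allow_pickle=True)
        im=c["color"][b[1]:b[3],b[0]:b[2],::-1];ims.append(cv2.convertScaleAbs(cv2.resize(im,(400,400),interpolation=cv2.INTER_CUBIC),alpha=1.3))
    cv2.imwrite("pics/"+nm,np.hstack(ims))
E
python3 - <<'E'
from h import *
q=np.array(get_state()["qpos"]);q[5]+=40;movej(q);rep("130")
release();rep("open");away();rep("away")
look("after1.png",box=(240,155,280,195),bt=(230,180,265,215))
E
```

```text
130 t8.30 pos [0.5081 0.0332 0.1392] yaw -59.5 q6 55.7 F [-3.7  0.   4.1] Fy -1.9 M [-0.26  0.33  0.07] w 0.0406
open t8.82 pos [0.5087 0.033  0.1392] yaw -59.7 q6 55.8 F [-1.4 -0.1 -0. ] Fy -0.7 M [0.02 0.04 0.02] w 0.0852
away t11.05 pos [ 0.3524 -0.3672  0.239 ] yaw -109.7 q6 55.8 F [-0.1 -0.1  0.9] Fy 0.2 M [-0.03  0.    0.03] w 0.0854
```

View pics/after1.png

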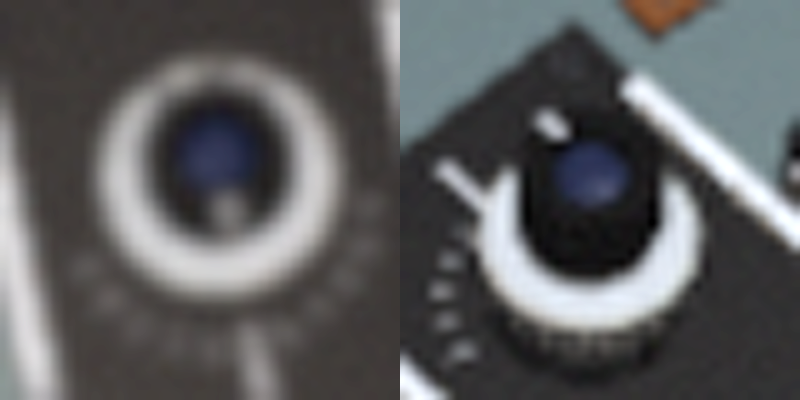

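The white line now points almost at the index line: mark at (229,210) in the top crop, (552,125) in the scene crop. I'll measure the remainder with blob fits on the stand's bars, the index line and the mark.

```bash
cat > meas.py <<'E'
from h import *
def meas(ring0=np.array([.5087,.033])):
    for n in("top","scene"):
        c=np.load(n+".npy",allow_pickle=True).item();g=c["color"].astype(float).mean(2)
        def grid(z,x,y):  # orthophoto sampling in a stand-like frame
            P=np.stack([x,y,np.full_like(x,z)],-1).reshape(-1,3);uv=np.array([px(c,p) for p in P]).astype(np.float32)
            return cv2.remap(g.astype(np.float32),uv[:,0].reshape(x.shape),uv[:,1].reshape(x.shape),cv2.INTER_LINEAR)
        a0=np.radians(14.6);ex=np.array([np.cos(a0),np.sin(a0)]);ey=np.array([-ex[1],ex[0]])
        def patch(z,xs,ys):
            X,Y=np.meshgrid(xs,ys,indexing="ij");W=ring0+X[...,None]*ex+Y[...,None]*ey
            return grid(z,W[...,0],W[...,1])
        def track(z,xs,ys,half):
            I=patch(z,xs,ys);w=np.clip(I-np.percentile(I,60,axis=1,keepdims=True),0,None)
            for _ in range(3):
                yc=(w*ys).sum(1)/w.sum(1);w=w*(abs(ys-yc[:,None])<half)
            return yc
        xb=np.arange(-.045,.0451,.005)
        sl=[np.polyfit(xb,track(.104,xb,np.arange(s*.059-.009,s*.059+.009,.0005),.006),1) for s in(1,-1)]
        xi=np.arange(-.058,-.0399,.002);yi=track(.098,xi,np.arange(-.007,.0071,.0005),.004)
        xm=np.arange(-.020,-.0139,.001);ym=track(.168,xm,np.arange(-.009,.0091,.0005),.004)
        yaw=np.mean([s[0] for s in sl]);mid=np.mean([s[1] for s in sl])
        rm=ym.mean()-(yi.mean()+yaw*(xm.mean()-xi.mean()))
        print(n,"bar slopes deg",np.degrees([s[0] for s in sl]).round(2),"bars y",[round(s[1],4) for s in sl],"index y %.4f slope %.1f"%(yi.mean(),np.degrees(np.polyfit(xi,yi,1)[0])),
          "mark y",ym.round(4),"lateral %.4f"%rm,"lens(deg, ccw+) via index %.1f via bars-mid %.1f"%(np.degrees(rm/xm.mean()),np.degrees((ym.mean()-mid-yaw*xm.mean())/xm.mean())),"slope %.1f"%np.degrees(np.polyfit(xm,ym,1)[0]-yaw))
        o=patch(.168,np.arange(.03,-.0651,-.0005),np.arange(.075,-.0751,-.0005))
        cv2.imwrite("pics/ortho_%s.png"%n,np.clip(o,0,255).astype(np.uint8))
if __name__=="__main__": meas()
E
python3 meas.py
```

```text
top bar slopes deg [1.71 0.42] bars y [np.float64(0.059), np.float64(-0.0599)] index y -0.0011 slope 0.0 mark y [-0.     -0.0001 -0.0002 -0.0002 -0.0001 -0.0001 -0.0002] lateral 0.0004 lens(deg, ccw+) via index -1.2 via bars-mid -2.1 slope -1.6
scene bar slopes deg [1.06 0.48] bars y [np.float64(0.0586), np.float64(-0.06)] index y 0.0009 slope 16.3 mark y [ 0.      0.0001  0.0001  0.0001 -0.0001 -0.0001 -0.    ] lateral -0.0013 lens(deg, ccw+) via index 4.5 via bars-mid -3.0 slope -2.1
```

```bash
cat > ortho.py <<'E'
from h import *
import sys
def ortho(fn,ring0=np.array([.5087,.033]),a=15.4):
    a0=np.radians(a);ex=np.array([np.cos(a0),np.sin(a0)]);ey=np.array([-ex[1],ex[0]]);rows=[]
    for n in("top","scene"):
        c=np.load(n+".npy",allow_pickle=True).item();r=[]
        for z in(.168,.098):
            xs=np.arange(-.07,.0301,.00025);ys=np.arange(-.05,.0501,.00025)   # image: right=+y flipped below
            X,Y=np.meshgrid(xs,ys[::-1],indexing="ij");W=ring0+X[...,None]*ex+Y[...,None]*ey
            uv=np.array([px(c,[*p,z]) for p in W.reshape(-1,2)]).astype(np.float32).reshape(*X.shape,2)
            I=cv2.remap(c["color"][:,:,::-1],uv[...,0],uv[...,1],cv2.INTER_CUBIC)[::-1].copy()
            I=cv2.convertScaleAbs(I,alpha=1.3)
            cv2.line(I,(200,0),(200,400),(0,255,255),1);cv2.circle(I,(200,120),84 if z>.1 else 3,(0,255,255),1)
            r.append(I[:380])
        rows.append(np.hstack(r))
    cv2.imwrite(fn,cv2.resize(np.vstack(rows),(800,600)))
ortho(sys.argv[1])
E
python3 ortho.py pics/o1.png
```

```text
(no output)
```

View pics/o1.png

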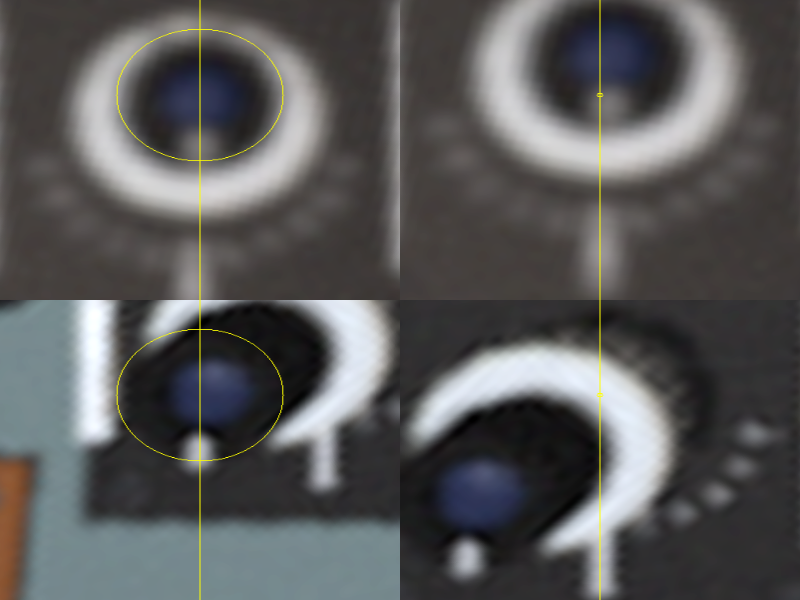

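```bash
sed -i 's/xi=np.arange(-.058,-.0399,.002)/xi=np.arange(-.060,-.0499,.001)/; s/a0=np.radians(14.6)/a0=np.radians(15.4)/; s/np.arange(-.007,.0071,.0005),.004)/np.arange(-.005,.0051,.00025),.0035)/; s/,xm,np.arange(-.009,.0091,.0005),.004)/,xm,np.arange(-.006,.0061,.00025),.0035)/; s/np.percentile(I,60,axis=1/np.percentile(I,40,axis=1/' meas.py; sed -i 's/xm=np.arange(-.020,-.0139,.001)/xm=np.arange(-.021,-.0159,.001)/' meas.py; python3 meas.py
```

```text
top bar slopes deg [-0.19 -0.8 ] bars y [np.float64(0.0589), np.float64(-0.0602)] index y -0.0003 slope -1.3 mark y [-0.0002  0.0003  0.0001  0.0001  0.      0.0002] lateral 0.0007 lens(deg, ccw+) via index -2.3 via bars-mid -1.8 slope 2.3
scene bar slopes deg [-0.82 -0.23] bars y [np.float64(0.0585), np.float64(-0.06)] index y -0.0003 slope -0.1 mark y [0.0004 0.0003 0.0003 0.0004 0.0003 0.0001] lateral 0.0009 lens(deg, ccw+) via index -2.8 via bars-mid -2.6 slope -1.3
```

Both cameras agree: the lens is about 2.4° past the line. I'll regrip it and turn it back 2.4°.

```bash
sed -i 's/^C=.*/C=np.array([.5087,.033])/' h.py
python3 - <<'E'
from h import *
psi,q=pose_q6([*C,.24],55);movej(q)
move_linear([*C,.1385],speed=.15,f_stop=8);rep("down")
close_gripper();s=rep("closed")
q=np.array(s["qpos"]);q[5]-=2.4;movej(q);wait(.3);rep("turned")
release();rep("open");away();rep("away")
look("after2.png",box=(240,155,280,195),bt=(230,180,265,215))
E
python3 meas.py
```

```text
down t14.06 pos [0.5094 0.0326 0.1391] yaw -60.0 q6 55.9 F [-0.4  0.2 -0.8] Fy -0.4 M [ 0.01  0.02 -0.03] w 0.0856
closed t14.54 pos [0.5087 0.0336 0.1395] yaw -60.0 q6 55.9 F [-1.6  1.4  4.5] Fy -2.0 M [ 0.27  0.27 -0.01] w 0.0406
turned t15.09 pos [0.5087 0.0336 0.1396] yaw -57.6 q6 53.5 F [-1.   1.1 -1. ] Fy -1.5 M [-0.02  0.04 -0.04] w 0.0408
open t15.61 pos [0.5088 0.0336 0.1396] yaw -57.6 q6 53.5 F [-0.2  0.7 -0.5] Fy -0.7 M [-0.01 -0.03 -0.03] w 0.0856
away t17.84 pos [ 0.3529 -0.3668  0.2389] yaw -107.5 q6 53.5 F [ 0.9  0.1 -0.7] Fy -0.3 M [-0.01  0.03  0.  ] w 0.0852
top bar slopes deg [-0.17 -0.77] bars y [np.float64(0.0589), np.float64(-0.0602)] index y -0.0003 slope -1.1 mark y [-0.0011 -0.0007 -0.0006 -0.0006 -0.0007 -0.0006] lateral -0.0001 lens(deg, ccw+) via index 0.4 via bars-mid 0.8 slope 4.5
scene bar slopes deg [-0.83 -0.24] bars y [np.float64(0.0585), np.float64(-0.06)] index y -0.0003 slope -0.2 mark y [-0.0004 -0.0004 -0.0004 -0.0004 -0.0006 -0.0006] lateral 0.0002 lens(deg, ccw+) via index -0.5 via bars-mid -0.3 slope -1.9
```

Lens reads 0.4° / −0.5°, so it is set. Now the ring.

Run:
```python
from h import *
psi,q=pose_q6([*C,.24],-60);movej(q)
print("stop",move_linear([*C,.106],speed=.12,f_stop=8));rep("down")
close_gripper();s=rep("closed")
q0=np.array(s["qpos"])
for d in [15,30]+list(np.arange(33,100,3.)):
    g=q0.copy();g[5]+=d;movej(g)
    s=get_state()
    if d>30: print("%.0f %.1f Mz %.2f F %.0f"%(d,s["qpos"][5]-q0[5],s["moment"][2],np.linalg.norm(s["wrist_force"])),end=" | ")
    if abs(s["moment"][2])>.5: break
print();wait(.2);rep("end")
```

```text
stop False
down t21.43 pos [0.5093 0.0329 0.1066] yaw 55.0 q6 -59.1 F [ 0.5  0.6 -0.3] Fy 0.8 M [ 0.04 -0.03 -0.01] w 0.0859
closed t21.78 pos [0.5093 0.0332 0.1072] yaw 55.0 q6 -59.1 F [-1.2 -0.3  5.9] Fy -1.0 M [0.18 0.08 0.03] w 0.0604
33 32.8 Mz -0.04 F 4 | 36 35.9 Mz -0.06 F 5 | 39 38.9 Mz -0.02 F 6 | 42 41.9 Mz -0.11 F 6 | 45 44.9 Mz -0.07 F 7 | 48 47.9 Mz -0.05 F 7 | 51 50.9 Mz -0.06 F 7 | 54 53.9 Mz -0.11 F 7 | 57 56.9 Mz -0.09 F 6 | 60 59.9 Mz -0.13 F 6 | 63 62.9 Mz -0.15 F 7 | 66 65.6 Mz 1.75 F 7 | 
end t25.70 pos [0.5086 0.0329 0.1072] yaw -10.5 q6 6.5 F [-5.  -2.6  5. ] Fy -4.4 M [-0.48  0.56  1.77] w 0.0599
```

The ring stopped dead after 65° (1.13 rad, within the stated 0.8 to 1.4), with the moment rising to 1.8 N m. Now I'll release, retreat and check.

```bash
python3 - <<'E'
from h import *
release();rep("open");away();rep("away")
look("after3.png")
c=np.load("scene.npy",allow_pickle=True).item()
E
python3 meas.py
```

```text
open t26.07 pos [0.5099 0.0335 0.1071] yaw -11.0 q6 6.9 F [-0.3 -0.   0.1] Fy -0.3 M [-0.    0.05  0.  ] w 0.0858
away t28.48 pos [ 0.3535 -0.3677  0.2388] yaw -60.9 q6 6.9 F [-0.3 -1.5 -0.3] Fy 1.1 M [-0.01 -0.01 -0.03] w 0.0849
top bar slopes deg [-0.2  -0.77] bars y [np.float64(0.0589), np.float64(-0.0602)] index y -0.0003 slope -1.3 mark y [-0.0014 -0.001  -0.0008 -0.0008 -0.0008 -0.0006] lateral -0.0002 lens(deg, ccw+) via index 0.7 via bars-mid 1.2 slope 7.7
scene bar slopes deg [-0.83 -0.24] bars y [np.float64(0.0585), np.float64(-0.0599)] index y -0.0002 slope 0.0 mark y [-0.0004 -0.0003 -0.0003 -0.0004 -0.0005 -0.0006] lateral 0.0002 lens(deg, ccw+) via index -0.5 via bars-mid -0.4 slope -2.1
```

View pics/after3.png

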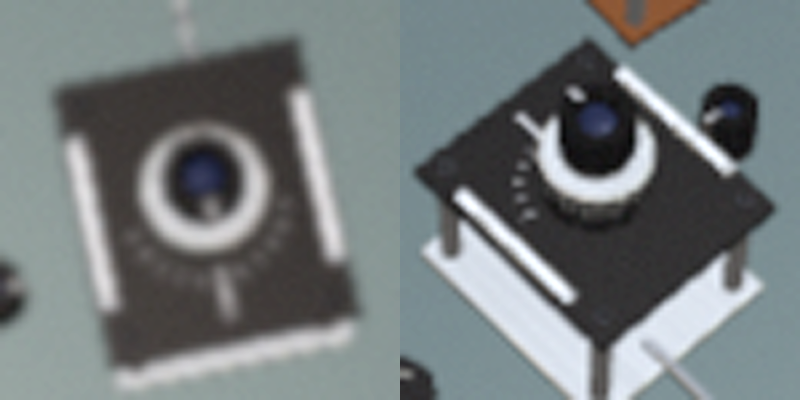

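The lens mark (top crop (210,207), scene crop (575,95)) lines up with the index line (top crop (226,292)). The stand, spare lens, cap and screwdriver tip look unchanged, and the hand is clear.

```bash
python3 -c "
from h import *
close_job()"
```

```text
the job is handed in; nothing more can be done
```

The job is handed in: the lens is set on the long index line and the lock ring is tight against its stop.

- **Lens:** I turned it about 130° clockwise in one grip, since the last joint had enough range for that. The check showed it about 2.4° past the line, so I took hold again, turned it back 2.4° and let go. That small correction was counter-clockwise.
- **Lock ring:** I turned it 65° (about 1.13 rad) clockwise until it stopped dead, with the wrist moment jumping from about 0.1 to 1.8 N m. Then I let go and moved the arm clear.

**Last checks, after the ring was tight:**
- The lens reads +0.7° from the top camera and −0.5° from the scene camera. A cross-check against the bar lights gave +1.2° and −0.4°. The two cameras disagree by about 1 to 1.5°, which is within the measuring noise.
- The ring tightness comes from that moment jump only, because its angle cannot be read in the pictures.
- The spare lens, lens cap and screwdriver tip showed no change in the last crop. I did not re-photograph the other bystanders; they were never approached.
- About 28.5 s were used of the 58 s allowed, and the wrist forces I logged stayed under 10 N.

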